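# Tip a seed case out of the rack

### The job

Tip the green seed case forward in its rack by its top edge until it rests leaning out, then grip it by its spine, lift it out and set it down gently, standing upright in the middle of the cork mat. Leave the blue and orange cases standing in the rack.

Things in the scene. Friction and masses are not known exactly. Their poses are not given: they have to be found in the camera images.
- green_center (a point): Centre (half-way up) of the green seed case: closed plastic box, 0.3 kg, 110 mm deep (x), 48 thick (y), 160 high (z). Spine: the narrow face at -x, towards the robot. It starts in the rack, top 190 mm above the table. Pulled about 50 mm to -x at the top of its rear face (whose top edge rises 20 mm) it tips past balance (14 deg), then rests leaning out about 24 deg and can be lifted straight up.
- mat_center (a point): Centre of the upper face of a fixed square cork mat, 200 by 200 mm, its top 4 mm above the table.
- blue_case: Blue case, same size as the green; origin at the centre of its underside, x to the rear. The three cases stand in a row along y in a fixed plywood rack, in any order, 4.5 mm apart. Rack: end cheeks 150 mm high, flush with the spines; back 90 mm high, so the upper 100 mm of each rear face is free, with 60 mm of clear air behind.
- orange_case: Orange case, same size as the green; origin at the centre of its underside, x to the rear. Cases stand on the rack's floor, 30 mm above the table, which ends 35 mm behind the spines; before it lies a step 15 mm lower, closed by a front panel (top 92 mm above the table) that slants out 20 deg. A tipped case leans over this step, its top clear in front of its neighbours.
Not all that is in view belongs to the job. What is meant by the part that bears green_center is not pink or red, and is the larger of those in its own colour.

How it is judged (in metres and radians):
On the way:
1. the green case is tipped forward more than 15 degrees, still in the rack (angle between green_center's own z axis and vertical above 0.262 rad and distance of green_center from where it was at the start of the episode below 0.08 m), for 0.2 s.
At the end, for the whole second after the job is handed in: The green case stands upright (within 8 degrees) and still on the cork mat, its centre within 40 mm of the mat's centre; the blue and orange cases stand in the rack, moved less than 30 mm and tilted less than 10 degrees (horizontal distance between green_center and mat_center below 0.04 m and angle between green_center's own z axis and vertical below 0.15 rad and z of green_center in the frame of mat_center between 0.07 and 0.09 m and linear speed of green_case below 0.03 m/s and distance of each of blue_case, orange_case from where it was at the start of the episode below 0.03 m and angle between each of blue_case, orange_case's own z axis and vertical below 0.17 rad); the robot touches nothing.
It fails at once if the blue or orange case is tipped out or taken (tilted over 15 degrees or moved over 50 mm) (angle between any of blue_case, orange_case's own z axis and vertical above 0.262 rad or distance of any of blue_case, orange_case from where it was at the start of the episode above 0.05 m).
It fails at once if the green case is dropped onto the mat (faster than 0.6 m/s within 40 mm of standing on it) (horizontal distance between green_center and mat_center below 0.1 m and z of green_center in the frame of mat_center below 0.12 m and linear speed of green_case above 0.6 m/s).
It also fails if it takes over 59 s, if anything falls off the work surface, if the arm or the gripper's body presses on something with over 40 N, if the wrist force passes 120 N, or if a joint passes its speed limit or range.

### The arm

A 6-joint arm with a two-finger parallel gripper is mounted at the origin on the work surface. World frame = base frame: x ahead of the robot, y to its left, z up, the work surface at z = 0. Lengths are in mm, angles in degrees, forces in N, time in s.
With the tool pointing down it reaches from about 325 to 900 mm from the base axis. Payload 6.1 kg.
Tool frame: the origin (TCP) lies at the very end of the fingers, on their centre line; the grasp point (between the pads) lies 19 mm behind it; z points along the fingers, y is the direction in which the jaws open and shut (so a half turn about z gives the same grasp; the last joint's range is limited). The gripper opens to 87 mm and grips with 3 to 60 N. Pads are 19 mm wide; open, the fingers measure 117 mm over their backs; the gripper's body (75 mm by 190 mm) begins 51 mm behind the grasp point.
Start: joints at [-77.928, 12.628, 87.462, -0, 79.91, -7.225], TCP at [206.536, -589.88, 222.538] pointing down, gripper open.
Joint ranges: [-170.65, 170.65], [-52.31, 119.04], [5.05, 147.46], [-71.25, 251.25], [11.57, 151.72], [-153.62, 153.62]. Speed limits (degrees/s): [147.25, 147.25, 172.46, 180, 180, 180].

### API

Orientations are given as a 3x3 rotation matrix whose columns are the frame's x, y, z axes.
In Python, from plant import sense, snapshot, calibration, order gives the robot as it stands.
- The arm moves only by the tool move_arm, never from a script. Its argument "moves" is a list of rows, each a list of 7 numbers: the shift along the tool's x, y, z in mm, then the turn, a rotation vector about the tool's x, y, z in degrees, then the finger opening in mm, from 0 to 87. A call has 1 to 8 rows; each row shifts and turns the pose as measured when the row begins, along the tool's axes as they then stand; what a row does not reach is not made up. A row lasts 1/8 s, in which the tool goes at most 62.5 mm and 10.7 degrees, less where a joint would pass 70% of its speed; a pose out of reach is approached as far as the arm can. A call with a gripper value outside its range is refused whole. The fingers move at their own pace and stop on an object; "newtons" is the grip in N (left out, the last holds). Time passes only in rows, so rows that do not move let the fingers close. It gives the time, the measured TCP pose, the force and the opening at its end, in the units of the state.
- sense(): the state, without advancing time (a new reading comes with each control period).
- snapshot(name): name is "side" or "top" or "wrist"; returns the picture (420x560x3 uint8, blue, green, red); there is no depth.
- calibration(name): a dict with "camera_matrix" (3x3 intrinsics, pixels), "dist" ([k1, k2, p1, p2, k3] as OpenCV has them; the pictures are not rectified), "R" (3x3) and "t" (3): a world point X has camera coordinates R X + t; the wrist camera has in their place "tool_from_camera" (4x4, takes a point from camera to tool coordinates, whose origin is the TCP and whose axes are the flange's). Camera axes: x right, y down, z forward; pixel columns grow to the right and rows downward; lengths in mm; the calibration is good to about 2 mm. A picture is of the moment at which its call begins: read the wrist's pose just before it. calibration takes no time and is no camera call.
- order.hand_in(): hands the job in, once; it reports no verdict.
The state is a dict: "time": time; "qpos": joint angles; "qd": joint speeds; "tau": joint torques, N m; "ee_pos": TCP position; "orientation": TCP orientation; "contact_force": force on the tool from outside, world axes, zero at the start; "moment": the same for the moment, N m; "finger_gap": opening from 0.0 (shut) to 1.0 (fully open).
Only numpy, scipy, OpenCV 4.12 (cv2) and the standard library are available. Lean on these libraries where they do the work, as an engineer would, in place of code of your own. Each camera call takes 0.05 s, during which the arm holds its last target. There are 200 camera calls.

## Working session

There is one attempt and no reset: what is moved stays moved. The work goes in short steps, Python scripts to look and compute and a tool call to move; the robot and the scene stay as the last step left them, time stands still between calls to the robot, and variables do not carry over. Pictures are saved under pics/ and viewed, on a budget of 10 in all, crops included, one or two more only if the job needs it, and the job is handed in when it is done.

Besides the shell and the picture viewer there is one more tool, called after "Emit:" as name(argument=value, ...), one argument or row to a line, values as JSON. move_arm: Moves the arm, as the interface text tells. Its arguments: {"type":"object","properties":{"moves":{"type":"array","items":{"type":"array","items":{"type":"number"}}},"newtons":{"type":"number"}},"required":["moves"]}

```bash
ls; mkdir -p pics
python3 - <<'E'
from plant import *
import cv2
for n in ("side","top"):
    im=snapshot(n); cv2.imwrite(f"pics/{n}0.png",im)
    c=calibration(n); print(n,c)
s=sense(); print(s)
print(calibration("wrist"))
a=cv2.imread("pics/side0.png");b=cv2.imread("pics/top0.png")
E
```

```text
pics
side {'camera_matrix': array([[498.74984747,   0.        , 279.9760066 ],
       [  0.        , 498.74984747, 206.87243515],
       [  0.        ,   0.        ,   1.        ]]), 'dist': array([0.01013652, 0.        , 0.        , 0.        , 0.        ]), 'R': array([[-0.15439148,  0.98800907,  0.00116006],
       [ 0.90295489,  0.14157687, -0.40574432],
       [-0.40104331, -0.06159598, -0.91398589]]), 't': array([  89.06097907, -451.64963085, 1256.31423804])}
top {'camera_matrix': array([[495.2995821 ,   0.        , 291.50559269],
       [  0.        , 495.2995821 , 199.59129261],
       [  0.        ,   0.        ,   1.        ]]), 'dist': array([-0.18213829,  0.        ,  0.        ,  0.        ,  0.        ]), 'R': array([[ 0.00531794, -0.99989248,  0.01366577],
       [-0.98621018, -0.00750474, -0.1653274 ],
       [ 0.16541218, -0.01259812, -0.98614405]]), 't': array([ 19.54982578, 557.69737406, 924.48410067])}
{'time': 0.1, 'qpos': array([-7.79289319e+01,  1.26714526e+01,  8.75216172e+01,  1.05088915e-03,
        7.99094836e+01, -7.22644957e+00]), 'qd': array([-0.0349485 
[... 535 characters left out ...]
: array([ 0.00052569, -0.02922551, -0.02351209]), 'finger_gap': 1.0029356838714965}
{'camera_matrix': array([[313.69076355,   0.        , 276.8187694 ],
       [  0.        , 313.69076355, 208.81735059],
       [  0.        ,   0.        ,   1.        ]]), 'dist': array([-0.03041007,  0.        ,  0.        ,  0.        ,  0.        ]), 'tool_from_camera': array([[ 3.76632451e-05, -9.52103714e-01, -3.05775270e-01,
         8.53873718e+01],
       [ 9.99999999e-01,  4.76417094e-05, -2.51707846e-05,
         7.93801921e-01],
       [ 3.85328540e-05, -3.05775269e-01,  9.52103715e-01,
        -1.61193472e+02],
       [ 0.00000000e+00,  0.00000000e+00,  0.00000000e+00,
         1.00000000e+00]])}
```

View pics/side0.png

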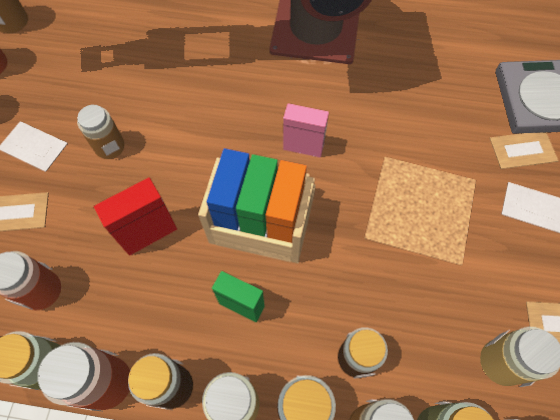

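View pics/top0.png

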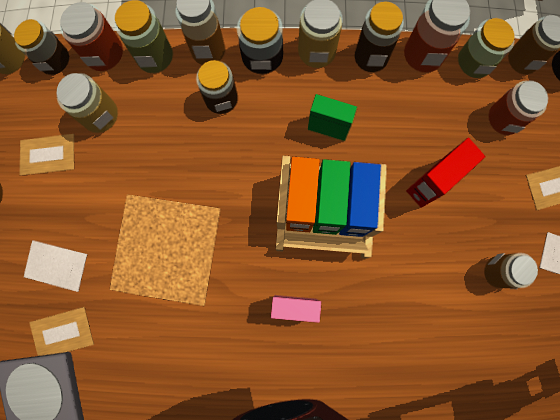

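Side view: the cases in the rack are blue (228,190), green (257,195) and orange (285,200). The mat is at (421,210), and a pink box stands in front of the rack at (305,130). There are two green objects: a tall case in the rack (side 257,195; top 333,195) and a small block behind it (side 238,296; top 331,117). The larger one, in the rack, fits the description. I'll confirm in a crop and measure.

```bash
cat > h.py <<'E'
import cv2, numpy as np
from plant import *
def ray(name,px):
    c=calibration(name); p=cv2.undistortPoints(np.float64(px).reshape(-1,1,2),c["camera_matrix"],c["dist"]).reshape(-1,2)
    R=c["R"]; o=-R.T@c["t"]; d=np.c_[p,np.ones(len(p))]@R
    return o,d
def onz(name,px,z):
    o,d=ray(name,px); return o+d*((z-o[2])/d[:,2])[:,None]
def mask(im,h0,h1,s=120,v0=30,v1=255):
    m=cv2.inRange(cv2.cvtColor(im,cv2.COLOR_BGR2HSV),(h0,s,v0),(h1,255,v1))
    return cv2.morphologyEx(m,cv2.MORPH_OPEN,np.ones((3,3)))
def blobs(m,amin=300):
    cs,_=cv2.findContours(m,cv2.RETR_EXTERNAL,cv2.CHAIN_APPROX_NONE)
    return sorted([c for c in cs if cv2.contourArea(c)>amin],key=cv2.contourArea,reverse=True)
E
python3 - <<'E'
from h import *
np.set_printoptions(precision=1,suppress=True)
for n in("side","top"):
    im=cv2.imread(f"pics/{n}0.png"); hsv=cv2.cvtColor(im,cv2.COLOR_BGR2HSV)
    for nm,h in(("green",(45,80)),("blue",(100,130)),("orange",(8,16)),("pink",(150,172))):
        for c in blobs(mask(im,*h,s=(215 if nm=="orange" else 90),v0=(150 if nm=='orange' else 30)))[:3]:
            mm=np.zeros(im.shape[:2],np.uint8); cv2.drawContours(mm,[c],-1,255,-1)
            v=hsv[...,2][mm>0]; t,_=cv2.threshold(v,0,255,cv2.THRESH_OTSU)
            t2=((hsv[...,2]>t)&(mm>0)).astype(np.uint8)*255
            b=blobs(cv2.morphologyEx(t2,cv2.MORPH_OPEN,np.ones((3,3))),100)
            q=cv2.boxPoints(cv2.minAreaRect(b[0]))if b else None
            print(n,nm,cv2.boundingRect(c),cv2.contourArea(c),"V",t,np.percentile(v,[5,50,95]))
            if b: 
              print(" brightarea",cv2.contourArea(b[0]));print(onz(n,q,190)[:,:2].tolist().__repr__()[:300])
# mat
im=cv2.imread("pics/top0.png")
for n,q in(("top",[(127,195),(219,208),(205,305),(110,290)]),("side",[(388,158),(475,178),(462,262),(366,240)])):
    p=onz(n,q,4);print(n,"mat",p[:,:2],p.mean(0),np.linalg.norm(p-np.roll(p,1,0),axis=1))
a=cv2.imread("pics/side0.png")[140:330,180:340]; b=cv2.imread("pics/top0.png")[90:280,260:420]
cv2.imwrite("pics/crop1.png",np.hstack([cv2.resize(x,None,fx=2.5,fy=2.5,interpolation=cv2.INTER_CUBIC) for x in(a,b)]))
E
```

```text
side green (236, 155, 41, 81) 2145.0 V 131.0 [ 77. 169. 171.]
 brightarea 1428.0
[[599.249908097728, -73.09692474520371], [487.7379410732539, -66.93296327587123], [494.84204816006206, -18.661226843419485], [605.3173856275923, -27.170843466597162]]
side green (213, 272, 51, 49) 1482.5 V 133.0 [ 75. 171. 175.]
 brightarea 882.5
[[741.4957760708076, -84.45194865179197], [709.6451226177085, -76.16954193166306], [732.6665781527158, -4.973412979255684], [763.6360414639041, -14.197721717973181]]
side blue (207, 149, 42, 81) 2074.5 V 146.0 [ 84. 190. 192.]
 brightarea 1390.0
[[595.4424366200302, -124.8557577719529], [482.38830489731095, -117.89972670071897], [491.0412005351554, -70.64871283816248], [602.9139347132607, -79.90732956696083]]
side pink (284, 105, 44, 51) 1706.0 V 196.0 [148. 159. 240.]
 brightarea 586.5
[[408.2480469561136, -19.27392355152992], [373.5770890750591, -18.753308781423172], [379.908997392302, 59.12446126477052], [414.2181875324188, 57.46940712696444]]
top green (315, 160, 35, 68) 1858.5 V 105.0 [ 40. 162. 166.]
 brightarea 1675.5
[[495.22734308605845, -18.76805752803
[... 644 characters left out ...]
 66) 1723.0 V 207.0 [234. 235. 241.]
 brightarea 1673.5
[[499.65558044290583, 33.32407777079627], [607.9046595322221, 25.14020120799592], [604.3162724150177, -21.981021101215596], [496.10187755217066, -12.729848884615983]]
top pink (272, 296, 49, 26) 964.0 V 104.0 [221.6 233.  236. ]
 brightarea 950.0
[[339.6848914107953, 57.72367891833552], [373.6990082465661, 54.817694437966544], [366.71555211720636, -23.476313331470934], [332.69367992881195, -20.29162603146238]]
top mat [[571.7 365.5]
 [546.1 170.8]
 [349.7 194.4]
 [374.8 392. ]] [460.6 280.7   4. ] [198.7 196.4 197.8 199.2]
side mat [[350.5 205.5]
 [371.  394.4]
 [566.8 368.3]
 [549.8 174. ]] [459.5 285.6   4. ] [201.8 190.  197.5 195. ]
```

View pics/crop1.png

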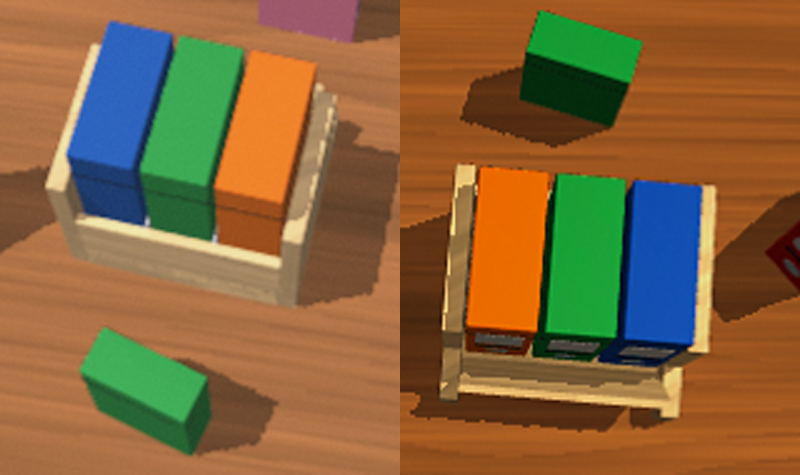

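The crop confirms the choice: the tall green case sits between orange and blue in the rack, and the small green block lies behind it, clear of the rack. The two views agree to 1 mm on the case's top centre, (547,-46.5), with yaw about -4.7°. The mat centre is about (460,283). Next I'll plan the approach behind the case with the fingers shut.

```bash
cat >> h.py <<'E'
from scipy.spatial.transform import Rotation as Ro, Slerp
def Rt(yaw,tilt=0):  # tool x along heading yaw, pointing down; tilt: tip forward-pointing
    return (Ro.from_euler("z",yaw,degrees=True)*Ro.from_euler("y",-tilt,degrees=True)*Ro.from_euler("x",180,degrees=True))
def plan(p,R,n,gap):
    s=sense(); R0=Ro.from_matrix(s["orientation"]); sl=Slerp([0,1],Ro.concatenate([R0,R])); d=(np.array(p)-s["ee_pos"])/n
    dr=(R0.inv()*R).as_rotvec(degrees=True)/n
    print("t",round(s["time"],2),"pos",s["ee_pos"].round(1),"F",s["contact_force"].round(1),"gap",round(s["finger_gap"]*87,1))
    for k in range(n): print(np.r_[sl(k/n).inv().apply(d).round(1),dr.round(2),gap].tolist(),end=",\n" if k%8==7 else ",")
    print()
E
python3 -c "
from h import *
plan((625.5,-53,320),Rt(-4.7),16,0)
print(Rt(0,24).as_matrix())"
```

```text
t 0.1 pos [ 206.4 -589.3  221.5] F [-0.5  0.9  0.2] gap 87.3
[35.8, -23.0, -6.1, -0.01, 0.0, 1.5, 0.0],[35.2, -23.9, -6.1, -0.01, 0.0, 1.5, 0.0],[34.5, -24.8, -6.1, -0.01, 0.0, 1.5, 0.0],[33.9, -25.7, -6.1, -0.01, 0.0, 1.5, 0.0],[33.2, -26.6, -6.1, -0.01, 0.0, 1.5, 0.0],[32.5, -27.5, -6.1, -0.01, 0.0, 1.5, 0.0],[31.8, -28.3, -6.1, -0.01, 0.0, 1.5, 0.0],[31.0, -29.1, -6.1, -0.01, 0.0, 1.5, 0.0],
[30.2, -29.9, -6.1, -0.01, 0.0, 1.5, 0.0],[29.4, -30.7, -6.1, -0.01, 0.0, 1.5, 0.0],[28.6, -31.5, -6.1, -0.01, 0.0, 1.5, 0.0],[27.8, -32.2, -6.1, -0.01, 0.0, 1.5, 0.0],[26.9, -32.9, -6.1, -0.01, 0.0, 1.5, 0.0],[26.1, -33.6, -6.1, -0.01, 0.0, 1.5, 0.0],[25.2, -34.3, -6.1, -0.01, 0.0, 1.5, 0.0],[24.3, -34.9, -6.2, -0.01, 0.0, 1.5, 0.0],

[[ 9.13545458e-01 -4.98108728e-17  4.06736643e-01]
 [ 0.00000000e+00 -1.00000000e+00 -1.22464680e-16]
 [ 4.06736643e-01  1.11877052e-16 -9.13545458e-01]]
```

Emit:
move_arm(
  moves=[
    [36,-23,-10,0,0,1.5,0],
    [35,-24,-10,0,0,1.5,0],
    [34.5,-25,-10,0,0,1.5,0],
    [34,-26,-10,0,0,1.5,0],
    [33,-26.5,-10,0,0,1.5,0],
    [32.5,-27.5,-10,0,0,1.5,0],
    [32,-28,-10,0,0,1.5,0],
    [31,-29,-10,0,0,1.5,0],
  ],
  newtons=40,
)

```text
time: 1.1
ee_pos: [419.9, -313.9, 299.2]
orientation: [[0.993, 0.114, -0.004], [0.114, -0.993, 0.01], [-0.003, -0.011, -1.0]]
contact_force: [0.2, 0.0, -0.1]
finger_gap: 0.171
```

Emit:
move_arm(
  moves=[
    [30,-30,-4,0,0,1.5,0],
    [29.5,-31,-4,0,0,1.5,0],
    [28.5,-31.5,-4,0,0,1.5,0],
    [28,-32,-2,0,0,1.5,0],
    [27,-33,0,0,0,1.5,0],
    [26,-33.5,0,0,0,1.5,0],
    [25,-34,0,0,0,1.5,0],
    [24,-35,0,0,0,1.5,0],
  ],
)

```text
time: 2.1
ee_pos: [638.1, -39.1, 312.9]
orientation: [[0.995, -0.102, -0.008], [-0.102, -0.995, 0.011], [-0.009, -0.01, -1.0]]
contact_force: [0.7, -0.3, -0.4]
finger_gap: 0.004
```

```bash
python3 -c "
from h import *
plan((625.5,-53,250),Rt(-4.7),6,0)"
```

```text
t 2.1 pos [638.1 -39.1 312.9] F [ 0.7 -0.3 -0.4] gap 0.4
[-1.8, 2.6, 10.5, -0.1, 0.08, -0.19, 0.0],[-1.8, 2.6, 10.5, -0.1, 0.08, -0.19, 0.0],[-1.8, 2.6, 10.5, -0.1, 0.08, -0.19, 0.0],[-1.8, 2.6, 10.5, -0.1, 0.08, -0.19, 0.0],[-1.9, 2.5, 10.5, -0.1, 0.08, -0.19, 0.0],[-1.9, 2.5, 10.5, -0.1, 0.08, -0.19, 0.0],
```

Emit:
move_arm(
  moves=[
    [-2,3,10,-0.1,0.1,-0.2,0],
    [-2,3,10,-0.1,0.1,-0.2,0],
    [-2,2.5,10,-0.1,0.1,-0.2,0],
    [-2,2.5,10,-0.1,0.1,-0.2,0],
    [-2,2,10,-0.1,0.1,-0.2,0],
    [-2,2,10,-0.1,0.1,-0.2,0],
    [0,0,0,0,0,0,0],
  ],
)

```text
time: 2.98
ee_pos: [621.7, -54.0, 246.4]
orientation: [[0.997, -0.08, -0.002], [-0.08, -0.997, -0.001], [-0.002, 0.001, -1.0]]
contact_force: [0.3, 0.7, -0.8]
finger_gap: 0.012
```

```bash
python3 -c "
from h import *
plan((625.5,-53,155),Rt(-4.7),8,0)
cv2.imwrite('pics/w1.png',snapshot('wrist'))"
```

```text
t 2.98 pos [621.7 -54.  246.4] F [ 0.3  0.7 -0.8] gap 1.0
[0.5, -0.2, 11.4, 0.01, 0.02, 0.02, 0.0],[0.5, -0.2, 11.4, 0.01, 0.02, 0.02, 0.0],[0.5, -0.2, 11.4, 0.01, 0.02, 0.02, 0.0],[0.5, -0.2, 11.4, 0.01, 0.02, 0.02, 0.0],[0.5, -0.2, 11.4, 0.01, 0.02, 0.02, 0.0],[0.5, -0.2, 11.4, 0.01, 0.02, 0.02, 0.0],[0.5, -0.2, 11.4, 0.01, 0.02, 0.02, 0.0],[0.5, -0.2, 11.4, 0.01, 0.02, 0.02, 0.0],
```

View pics/w1.png

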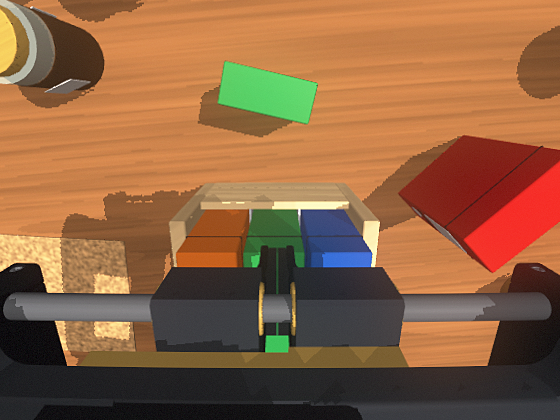

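The wrist view shows the shut fingers (278,270) lined up with the green case (columns 245–305), and the block and red box are clear. I'll descend behind the case.

Emit:
move_arm(
  moves=[
    [1,0,11.5,0,0,0,0],
    [1,0,11.5,0,0,0,0],
    [1,0,11.5,0,0,0,0],
    [1,0,11.5,0,0,0,0],
    [0,0,11.5,0,0,0,0],
    [0,0,11.5,0,0,0,0],
    [0,0,11,0,0,0,0],
    [0,0,9,0,0,0,0],
  ],
)

```text
time: 4.03
ee_pos: [627.2, -54.1, 152.7]
orientation: [[0.997, -0.079, 0.0], [-0.079, -0.997, -0.001], [0.0, 0.001, -1.0]]
contact_force: [-0.2, -0.6, 0.2]
finger_gap: 0.004
```

```bash
python3 -c "
from h import *
plan((612,-51.8,155),Rt(-4.7),4,0)"
```

```text
t 4.03 pos [627.2 -54.1 152.7] F [-0.2 -0.6  0.2] gap 0.4
[-3.8, -0.3, -0.6, 0.02, -0.01, 0.04, 0.0],[-3.8, -0.3, -0.6, 0.02, -0.01, 0.04, 0.0],[-3.8, -0.3, -0.6, 0.02, -0.01, 0.04, 0.0],[-3.8, -0.3, -0.6, 0.02, -0.01, 0.04, 0.0],
```

Emit:
move_arm(
  moves=[
    [-5,0,0,0,0,0,0],
    [-5,0,0,0,0,0,0],
    [-5,0,0,0,0,0,0],
    [-5,0,0,0,0,0,0],
    [-5,0,0,0,0,0,0],
    [-5,0,0,0,0,0,0],
  ],
)

```text
time: 4.78
ee_pos: [596.2, -51.8, 154.1]
orientation: [[0.997, -0.079, 0.003], [-0.079, -0.997, -0.002], [0.003, 0.002, -1.0]]
contact_force: [0.6, -1.0, 0.2]
finger_gap: 0.005
```

```bash
python3 -c "
from h import *
s=sense();print(s['contact_force'],s['ee_pos'])
cv2.imwrite('pics/s1.png',np.hstack([snapshot('side')[120:290,170:350],snapshot('top')[120:290,250:430]]).repeat(2,0).repeat(2,1))"
```

```text
[ 0.64212111 -1.0289102   0.24829416] [596.24529824 -51.75982686 154.05038292]
```

View pics/s1.png

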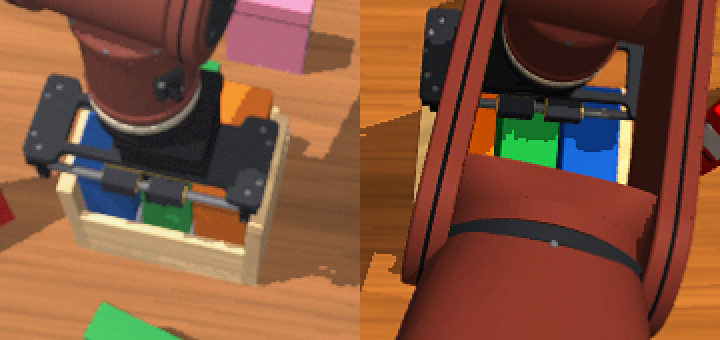

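The arm hides most of it, but the green case's top (210,68 in the left half) has already moved towards the robot. I'll keep pulling.

Emit:
move_arm(
  moves=[
    [-4,0,0,0,0,0,0],
    [-4,0,0,0,0,0,0],
    [-4,0,0,0,0,0,0],
    [-4,0,0,0,0,0,0],
    [-4,0,0,0,0,0,0],
    [-4,0,0,0,0,0,0],
    [-3,0,0,0,0,0,0],
    [-3,0,0,0,0,0,0],
  ],
)

```text
time: 5.88
ee_pos: [563.8, -49.1, 153.3]
orientation: [[0.997, -0.079, 0.002], [-0.079, -0.997, -0.002], [0.002, 0.001, -1.0]]
contact_force: [3.1, -0.1, 0.1]
finger_gap: 0.005
```

Emit:
move_arm(
  moves=[
    [-2,0,0,0,0,0,0],
    [-2,0,0,0,0,0,0],
    [0,0,0,0,0,0,0],
    [0,0,0,0,0,0,0],
    [6,0,-3,0,0,0,0],
    [6,0,-15,0,0,0,0],
    [4,0,-20,0,0,0,0],
    [0,0,-30,0,0,0,0],
  ],
)

```text
time: 6.88
ee_pos: [575.1, -49.8, 222.3]
orientation: [[0.997, -0.079, -0.004], [-0.079, -0.997, -0.0], [-0.004, 0.001, -1.0]]
contact_force: [-0.2, 0.9, 0.0]
finger_gap: 0.003
```

```bash
python3 -c "
from h import *
plan((610,-52,330),Rt(-4.7),4,0)"
```

```text
t 6.88 pos [575.1 -49.8 222.3] F [-0.2  0.9  0. ] gap 0.2
[8.6, -0.1, -27.0, 0.01, 0.05, 0.04, 0.0],[8.7, -0.1, -27.0, 0.01, 0.05, 0.04, 0.0],[8.7, -0.1, -26.9, 0.01, 0.05, 0.04, 0.0],[8.7, -0.1, -26.9, 0.01, 0.05, 0.04, 0.0],
```

Emit:
move_arm(
  moves=[
    [5,0,-40,0,0,0,20],
    [0,0,-40,0,0,0,87],
    [0,-10,-30,0,0,0,87],
    [-10,-45,0,0,0,0,87],
    [-25,-50,0,0,0,0,87],
    [-30,-50,0,0,0,0,87],
    [-30,-50,0,0,0,0,87],
    [-30,-50,0,0,0,0,87],
  ],
)

```text
time: 7.88
ee_pos: [476.8, 217.5, 345.7]
orientation: [[0.996, -0.088, 0.0], [-0.088, -0.996, -0.002], [0.0, 0.002, -1.0]]
contact_force: [0.6, 0.3, 0.2]
finger_gap: 0.835
```

Emit:
move_arm(
  moves=[
    [-20,-30,0,0,0,0,87],
    [0,-20,0,0,0,0,87],
  ],
)

```text
time: 8.12
ee_pos: [458.3, 273.1, 348.1]
orientation: [[0.997, -0.083, 0.001], [-0.083, -0.997, -0.001], [0.001, 0.001, -1.0]]
contact_force: [1.1, -0.2, 0.6]
finger_gap: 0.98
```

Run:
```python
from h import *
np.set_printoptions(precision=1,suppress=True)
print(sense()["ee_pos"])
a=snapshot('side');b=snapshot('top')
cv2.imwrite('pics/s2raw.png',a);cv2.imwrite('pics/t2raw.png',b)
cv2.imwrite('pics/st2.png',cv2.resize(np.hstack([a[120:290,170:350],b[120:290,250:430]]),None,fx=2.2,fy=2.2,interpolation=cv2.INTER_CUBIC))
```

```text
[458.3 273.1 348.1]
```

View pics/st2.png

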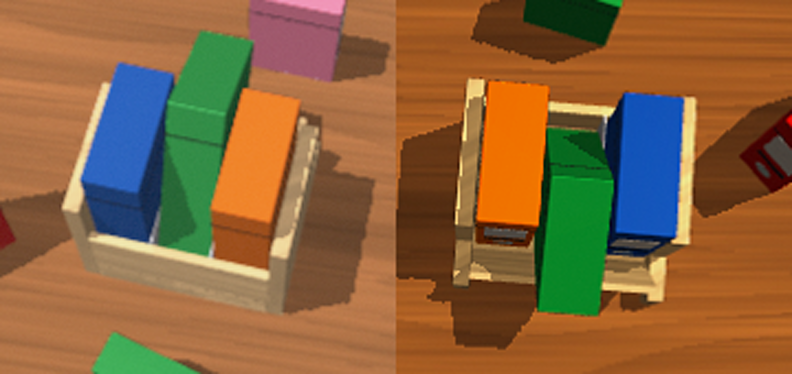

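The case now leans out: its front edge runs (203,32)–(253,40) in the side crop and (538,308)–(600,314) in the top crop. The blue and orange cases are unmoved. I'll triangulate the top-face corners.

Run:
```python
from h import *
np.set_printoptions(precision=1,suppress=True)
S=np.array([(203,32),(253,40),(238,116),(167,101)])/2.2+(170,120)   # FR(-y),FL(+y),RL,RR
T=np.array([(600,315),(538,309),(547,164),(612,178)])-(396,0); T=T/2.2+(250,120)
oS,dS=ray('side',S);oT,dT=ray('top',T)
P=[]
for a,b in zip(dS,dT):
    k=np.linalg.lstsq(np.c_[a,-b],oT-oS,rcond=None)[0]
    p,q=oS+k[0]*a,oT+k[1]*b; P.append((p+q)/2); print(P[-1],np.linalg.norm(p-q))
P=np.array(P); f=P[:2].mean(0); r=P[2:].mean(0); v=r-f
print(f,r,np.linalg.norm(v),"tilt",np.degrees(np.arctan2(v[2],np.hypot(*v[:2]))),"yaw",np.degrees(np.arctan2(v[1],v[0])))
# model prediction
ax=np.array([np.cos(np.radians(-4.7)),np.sin(np.radians(-4.7))]); c=np.array([547.3,-46.5])-55*ax
print("pred front edge",c-62*ax,162,"rear",c+38.4*ax,207)
for nm,h in(("blue",(100,130)),("orange",(8,16))):
  for n,a,b in(("top","pics/top0.png","pics/t2raw.png"),("side","pics/side0.png","pics/s2raw.png")):
    k=dict(s=215,v0=150) if nm=="orange" else dict(s=90)
    print(nm,n,*[cv2.boundingRect(blobs(mask(cv2.imread(f),*h,**k))[0]) for f in(a,b)])
```

```text
[429.4 -60.1 159.3] 6.123159669584579
[433.7 -13.9 164.2] 1.7927462617873469
[536.8 -13.9 220.1] 8.654032110032182
[528.3 -66.9 212.1] 0.006311281712332169
[431.5 -37.  161.8] [532.5 -40.4 216.1] 114.73149750210384 tilt 28.267743733462947 yaw -1.912417115374824
pred front edge [430.7 -36.9] 162 rear [530.8 -45.1] 207
blue top (340, 162, 41, 74) (345, 162, 36, 68)
blue side (207, 149, 42, 81) (207, 149, 42, 81)
orange top (287, 157, 33, 66) (287, 157, 33, 66)Traceback (most recent call last):
  File "<stdin>", line 18, in <module>
IndexError: list index out of range
```

The front edge agrees with the geometric model, (431,-37,162), within about 1 mm. I'll plan the tilted grasp, tool 24° from vertical.

```bash
python3 -c "
from h import *
plan((423.6,-36.4,240),Rt(-4.7,24),8,87)"
```

```text
t 8.22 pos [459.1 273.2 347.7] F [ 0.7 -0.3  0.2] gap 86.5
[-1.2, 38.9, 13.5, 0.01, 3.0, -0.01, 87.0],[-1.9, 38.9, 13.4, 0.01, 3.0, -0.01, 87.0],[-2.6, 38.9, 13.3, 0.01, 3.0, -0.01, 87.0],[-3.3, 38.9, 13.1, 0.01, 3.0, -0.01, 87.0],[-4.0, 38.9, 12.9, 0.01, 3.0, -0.01, 87.0],[-4.7, 38.9, 12.7, 0.01, 3.0, -0.01, 87.0],[-5.3, 38.9, 12.4, 0.01, 3.0, -0.01, 87.0],[-6.0, 38.9, 12.1, 0.01, 3.0, -0.01, 87.0],
```

Emit:
move_arm(
  moves=[
    [-1,39,10,0,3,0,87],
    [-2,39,10,0,3,0,87],
    [-3,39,10,0,3,0,87],
    [-3.5,39,12,0,3,0,87],
    [-4,39,12,0,3,0,87],
    [-5,39,12,0,3,0,87],
    [-5,39,12,0,3,0,87],
    [-6,30,12,0,3,0,87],
  ],
)

```text
time: 9.22
ee_pos: [422.8, -40.5, 256.4]
orientation: [[0.905, -0.082, 0.418], [-0.07, -0.997, -0.043], [0.42, 0.01, -0.907]]
contact_force: [-0.7, -0.4, -0.6]
finger_gap: 0.997
```

```bash
python3 -c "
from h import *
plan((431.7,-37,209),Rt(-4.7,24),4,87)"
```

```text
t 9.22 pos [422.8 -40.5 256.4] F [-0.7 -0.4 -0.6] gap 86.8
[-3.0, -1.2, 11.7, 0.13, -0.21, 0.06, 87.0],[-3.0, -1.1, 11.7, 0.13, -0.21, 0.06, 87.0],[-3.0, -1.1, 11.7, 0.13, -0.21, 0.06, 87.0],[-2.9, -1.1, 11.7, 0.13, -0.21, 0.06, 87.0],
```

Emit:
move_arm(
  moves=[
    [-3,-1,11.5,0.1,-0.2,0,87],
    [-3,-1,11.5,0.1,-0.2,0,87],
    [-3,-1,11.5,0.1,-0.2,0,87],
    [-3,-1,8,0.1,-0.2,0,87],
    [0,0,0,0,0,0,87],
  ],
)

```text
time: 9.85
ee_pos: [429.3, -38.0, 210.2]
orientation: [[0.912, -0.082, 0.402], [-0.073, -0.997, -0.036], [0.404, 0.003, -0.915]]
contact_force: [-0.5, -0.4, -0.7]
finger_gap: 0.999
```

```bash
python3 -c "
from h import *
plan((468.2,-40,127),Rt(-4.7,24),10,87)
cv2.imwrite('pics/w2.png',snapshot('wrist'))"
```

```text
t 9.85 pos [429.3 -38.  210.2] F [-0.5 -0.4 -0.7] gap 86.9
[0.2, -0.1, 9.2, 0.02, 0.02, 0.01, 87.0],[0.2, -0.1, 9.2, 0.02, 0.02, 0.01, 87.0],[0.2, -0.1, 9.2, 0.02, 0.02, 0.01, 87.0],[0.2, -0.1, 9.2, 0.02, 0.02, 0.01, 87.0],[0.2, -0.1, 9.2, 0.02, 0.02, 0.01, 87.0],[0.2, -0.1, 9.2, 0.02, 0.02, 0.01, 87.0],[0.2, -0.1, 9.2, 0.02, 0.02, 0.01, 87.0],[0.2, -0.1, 9.2, 0.02, 0.02, 0.01, 87.0],
[0.2, -0.1, 9.2, 0.02, 0.02, 0.01, 87.0],[0.2, -0.1, 9.2, 0.02, 0.02, 0.01, 87.0],
```

View pics/w2.png

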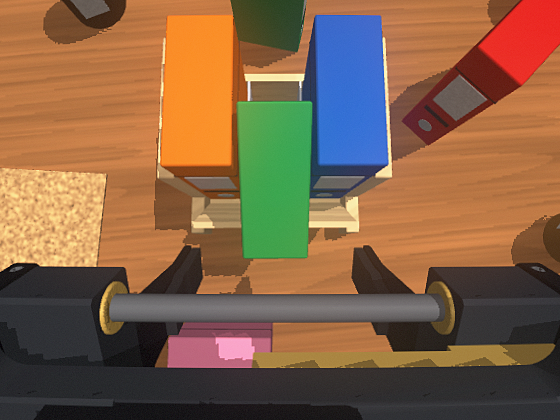

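The green case (columns 242–308) is centred between the open fingers (197–358). I'll descend along the tool axis and grip.

Emit:
move_arm(
  moves=[
    [0,0,13,0,0,0,87],
    [0,0,13,0,0,0,87],
    [0.5,0,13,0,0,0,87],
    [0.5,0,13,0,0,0,87],
    [0.5,0,12,0,0,0,87],
    [0.5,0,12,0,0,0,87],
    [0,0,10,0,0,0,87],
    [0,0,5,0,0,0,87],
  ],
  newtons=40,
)

```text
time: 10.9
ee_pos: [471.6, -41.1, 124.4]
orientation: [[0.911, -0.08, 0.406], [-0.071, -0.997, -0.037], [0.407, 0.005, -0.913]]
contact_force: [-0.5, -0.3, 0.3]
finger_gap: 0.999
```

```bash
python3 -c "
from h import *
plan((468.2,-40,127),Rt(-4.7,24),1,87)"
```

```text
t 10.9 pos [471.6 -41.1 124.4] F [-0.5 -0.3  0.3] gap 87.0
[-2.2, -0.8, -3.8, 0.19, -0.03, 0.22, 87.0],
```

Emit:
move_arm(
  moves=[
    [-2,-1,-3,0,0,0,87],
    [0,0,0,0,0,0,60],
    [0,0,0,0,0,0,40],
    [0,0,0,0,0,0,40],
    [0,0,0,0,0,0,35],
    [0,0,0,0,0,0,35],
  ],
  newtons=40,
)

```text
time: 11.65
ee_pos: [469.0, -40.0, 127.6]
orientation: [[0.91, -0.08, 0.407], [-0.071, -0.997, -0.037], [0.409, 0.005, -0.913]]
contact_force: [0.4, -0.9, -0.0]
finger_gap: 0.551
```

```bash
python3 -c "
from h import *
s=sense();p=s['ee_pos'];print(s['orientation'].round(3))
plan(p+[0,0,220],Ro.from_matrix(s['orientation']),16,35)"
```

```text
[[ 0.91  -0.08   0.407]
 [-0.071 -0.997 -0.037]
 [ 0.409  0.005 -0.913]]
t 11.65 pos [469.  -40.  127.6] F [ 0.4 -0.9 -0. ] gap 47.9
[5.6, 0.1, -12.5, 0.0, 0.0, 0.0, 35.0],[5.6, 0.1, -12.5, 0.0, 0.0, 0.0, 35.0],[5.6, 0.1, -12.5, 0.0, 0.0, 0.0, 35.0],[5.6, 0.1, -12.5, 0.0, 0.0, 0.0, 35.0],[5.6, 0.1, -12.5, 0.0, 0.0, 0.0, 35.0],[5.6, 0.1, -12.5, 0.0, 0.0, 0.0, 35.0],[5.6, 0.1, -12.5, 0.0, 0.0, 0.0, 35.0],[5.6, 0.1, -12.5, 0.0, 0.0, 0.0, 35.0],
[5.6, 0.1, -12.5, 0.0, 0.0, 0.0, 35.0],[5.6, 0.1, -12.5, 0.0, 0.0, 0.0, 35.0],[5.6, 0.1, -12.5, 0.0, 0.0, 0.0, 35.0],[5.6, 0.1, -12.5, 0.0, 0.0, 0.0, 35.0],[5.6, 0.1, -12.5, 0.0, 0.0, 0.0, 35.0],[5.6, 0.1, -12.5, 0.0, 0.0, 0.0, 35.0],[5.6, 0.1, -12.5, 0.0, 0.0, 0.0, 35.0],[5.6, 0.1, -12.5, 0.0, 0.0, 0.0, 35.0],
```

Gripped at 47.9 mm, which matches the case's thickness. I'll lift straight up with a firmer grip, so it won't pivot in the pads.

Emit:
move_arm(
  moves=[
    [0,0,0,0,0,0,35],
    [2.5,0,-5,0,0,0,35],
    [4.5,0,-10,0,0,0,35],
    [4.5,0,-10,0,0,0,35],
    [4.5,0,-10,0,0,0,35],
    [4.5,0,-10,0,0,0,35],
    [4.5,0,-10,0,0,0,35],
    [4.5,0,-10,0,0,0,35],
  ],
  newtons=55,
)

```text
time: 12.65
ee_pos: [467.9, -39.1, 202.1]
orientation: [[0.912, -0.079, 0.403], [-0.071, -0.997, -0.036], [0.405, 0.004, -0.914]]
contact_force: [-0.3, -0.1, -2.9]
finger_gap: 0.55
```

```bash
python3 -c "
from h import *
s=sense();p=s['ee_pos'];print(s['orientation'].round(3))
plan((469,-40,355),Rt(-4.7,24),12,35)"
```

```text
[[ 0.912 -0.079  0.403]
 [-0.071 -0.997 -0.036]
 [ 0.405  0.004 -0.914]]
t 12.65 pos [467.9 -39.1 202.1] F [-0.3 -0.1 -2.9] gap 47.9
[5.3, 0.1, -11.6, 0.01, 0.01, 0.02, 35.0],[5.3, 0.1, -11.6, 0.01, 0.01, 0.02, 35.0],[5.3, 0.1, -11.6, 0.01, 0.01, 0.02, 35.0],[5.3, 0.1, -11.6, 0.01, 0.01, 0.02, 35.0],[5.3, 0.1, -11.6, 0.01, 0.01, 0.02, 35.0],[5.3, 0.1, -11.6, 0.01, 0.01, 0.02, 35.0],[5.3, 0.1, -11.6, 0.01, 0.01, 0.02, 35.0],[5.3, 0.1, -11.6, 0.01, 0.01, 0.02, 35.0],
[5.3, 0.1, -11.6, 0.01, 0.01, 0.02, 35.0],[5.3, 0.1, -11.6, 0.01, 0.01, 0.02, 35.0],[5.3, 0.1, -11.6, 0.01, 0.01, 0.02, 35.0],[5.3, 0.1, -11.6, 0.01, 0.01, 0.02, 35.0],
```

Force -2.9 N is the case's own weight, so it comes up cleanly.

Emit:
move_arm(
  moves=[
    [5,0,-11.5,0,0,0,35],
    [5,0,-11.5,0,0,0,35],
    [5,0,-11.5,0,0,0,35],
    [5,0,-11.5,0,0,0,35],
    [5,0,-11.5,0,0,0,35],
    [5,0,-11.5,0,0,0,35],
  ],
)

```text
time: 13.4
ee_pos: [467.3, -38.7, 282.7]
orientation: [[0.912, -0.079, 0.404], [-0.071, -0.997, -0.036], [0.405, 0.004, -0.914]]
contact_force: [-0.7, -1.0, -2.9]
finger_gap: 0.548
```

Emit:
move_arm(
  moves=[
    [5,0,-11.5,0,0,0,35],
    [5,0,-11.5,0,0,0,35],
    [5,0,-11.5,0,0,0,35],
    [5,0,-11.5,0,0,0,35],
    [4,0,-9,0,0,0,35],
    [0,0,0,0,0,0,35],
  ],
)

```text
time: 14.15
ee_pos: [467.4, -38.6, 348.6]
orientation: [[0.911, -0.08, 0.405], [-0.071, -0.997, -0.037], [0.407, 0.005, -0.913]]
contact_force: [-0.0, -0.3, -2.9]
finger_gap: 0.545
```

```bash
python3 -c "
from h import *
s=sense();p=s['ee_pos'];print(s['orientation'].round(3))
plan((430,283,340),Rt(-4.7,0),16,35)"
```

```text
[[ 0.911 -0.08   0.405]
 [-0.071 -0.997 -0.037]
 [ 0.407  0.005 -0.913]]
t 14.15 pos [467.4 -38.6 348.6] F [-0.  -0.3 -2.9] gap 47.4
[-3.8, -19.9, -1.2, 0.02, -1.5, 0.01, 35.0],[-3.8, -19.9, -1.1, 0.02, -1.5, 0.01, 35.0],[-3.8, -19.9, -1.0, 0.02, -1.5, 0.01, 35.0],[-3.9, -19.8, -0.9, 0.02, -1.5, 0.01, 35.0],[-3.9, -19.8, -0.8, 0.02, -1.5, 0.01, 35.0],[-3.9, -19.8, -0.7, 0.02, -1.5, 0.01, 35.0],[-3.9, -19.8, -0.6, 0.02, -1.5, 0.01, 35.0],[-3.9, -19.8, -0.5, 0.02, -1.5, 0.01, 35.0],
[-4.0, -19.8, -0.3, 0.02, -1.5, 0.01, 35.0],[-4.0, -19.8, -0.2, 0.02, -1.5, 0.01, 35.0],[-4.0, -19.8, -0.1, 0.02, -1.5, 0.01, 35.0],[-4.0, -19.8, -0.0, 0.02, -1.5, 0.01, 35.0],[-4.0, -19.8, 0.1, 0.02, -1.5, 0.01, 35.0],[-4.0, -19.8, 0.2, 0.02, -1.5, 0.01, 35.0],[-4.0, -19.8, 0.3, 0.02, -1.5, 0.01, 35.0],[-4.0, -19.8, 0.4, 0.02, -1.5, 0.01, 35.0],
```

Emit:
move_arm(
  moves=[
    [-4,-20,-1,0,-1.5,0,35],
    [-4,-20,-1,0,-1.5,0,35],
    [-4,-20,-1,0,-1.5,0,35],
    [-4,-20,-1,0,-1.5,0,35],
    [-4,-20,-1,0,-1.5,0,35],
    [-4,-20,-1,0,-1.5,0,35],
    [-4,-20,-1,0,-1.5,0,35],
    [-4,-20,-1,0,-1.5,0,35],
  ],
)

```text
time: 15.15
ee_pos: [445.2, 127.6, 340.0]
orientation: [[0.978, -0.083, 0.194], [-0.081, -0.997, -0.021], [0.195, 0.005, -0.981]]
contact_force: [0.2, 1.0, -3.3]
finger_gap: 0.547
```

Emit:
move_arm(
  moves=[
    [-4,-20,0,0,-1.5,0,35],
    [-4,-20,0,0,-1.5,0,35],
    [-4,-20,0,0,-1.5,0,35],
    [-4,-20,0,0,-1.5,0,35],
    [-4,-20,0,0,-1.5,0,35],
    [-4,-20,0,0,-1.5,0,35],
    [-4,-20,0,0,-1.5,0,35],
    [-4,-10,0,0,-1.5,0,35],
  ],
)

```text
time: 16.15
ee_pos: [424.3, 286.4, 330.6]
orientation: [[0.996, -0.081, -0.026], [-0.081, -0.997, -0.003], [-0.026, 0.005, -1.0]]
contact_force: [0.3, -0.2, -3.1]
finger_gap: 0.549
```

```bash
python3 -c "
from h import *
s=sense();print(s['orientation'].round(3))
plan((425,286,240),Rt(-4.7,0),8,35)"
```

```text
[[ 0.996 -0.081 -0.026]
 [-0.081 -0.997 -0.003]
 [-0.026  0.005 -1.   ]]
t 16.15 pos [424.3 286.4 330.6] F [ 0.3 -0.2 -3.1] gap 47.8
[0.4, -0.0, 11.3, 0.04, 0.19, 0.01, 35.0],[0.3, -0.0, 11.3, 0.04, 0.19, 0.01, 35.0],[0.3, -0.0, 11.3, 0.04, 0.19, 0.01, 35.0],[0.3, 0.0, 11.3, 0.04, 0.19, 0.01, 35.0],[0.2, 0.0, 11.3, 0.04, 0.19, 0.01, 35.0],[0.2, 0.0, 11.3, 0.04, 0.19, 0.01, 35.0],[0.2, 0.0, 11.3, 0.04, 0.19, 0.01, 35.0],[0.1, 0.0, 11.3, 0.04, 0.19, 0.01, 35.0],
```

Emit:
move_arm(
  moves=[
    [0.5,0,20,0,0.2,0,35],
    [0.5,0,20,0,0.2,0,35],
    [0,0,20,0,0.2,0,35],
    [0,0,20,0,0.2,0,35],
    [0,0,20,0,0.2,0,35],
    [0,0,20,0,0.2,0,35],
    [0,0,20,0,0.2,0,35],
    [0,0,10,0,0.2,0,35],
  ],
)

```text
time: 17.15
ee_pos: [423.2, 284.9, 174.4]
orientation: [[0.997, -0.082, -0.001], [-0.082, -0.997, -0.006], [-0.001, 0.006, -1.0]]
contact_force: [-0.2, 0.2, -3.2]
finger_gap: 0.543
```

```bash
python3 -c "
from h import *
s=sense();print(s['orientation'].round(3))
plan((425,286,125),Rt(-4.7,0),8,35)
a=snapshot('side');b=snapshot('top')
cv2.imwrite('pics/st3.png',cv2.resize(np.hstack([a[90:300,300:500],b[140:350,80:280]]),None,fx=2,fy=2,interpolation=cv2.INTER_CUBIC))
"
```

```text
[[ 0.997 -0.082 -0.001]
 [-0.082 -0.997 -0.006]
 [-0.001  0.006 -1.   ]]
t 17.15 pos [423.2 284.9 174.4] F [-0.2  0.2 -3.2] gap 47.3
[0.2, -0.2, 6.2, 0.04, 0.01, -0.0, 35.0],[0.2, -0.2, 6.2, 0.04, 0.01, -0.0, 35.0],[0.2, -0.2, 6.2, 0.04, 0.01, -0.0, 35.0],[0.2, -0.2, 6.2, 0.04, 0.01, -0.0, 35.0],[0.2, -0.2, 6.2, 0.04, 0.01, -0.0, 35.0],[0.2, -0.2, 6.2, 0.04, 0.01, -0.0, 35.0],[0.2, -0.2, 6.2, 0.04, 0.01, -0.0, 35.0],[0.2, -0.2, 6.2, 0.04, 0.01, -0.0, 35.0],
```

View pics/st3.png

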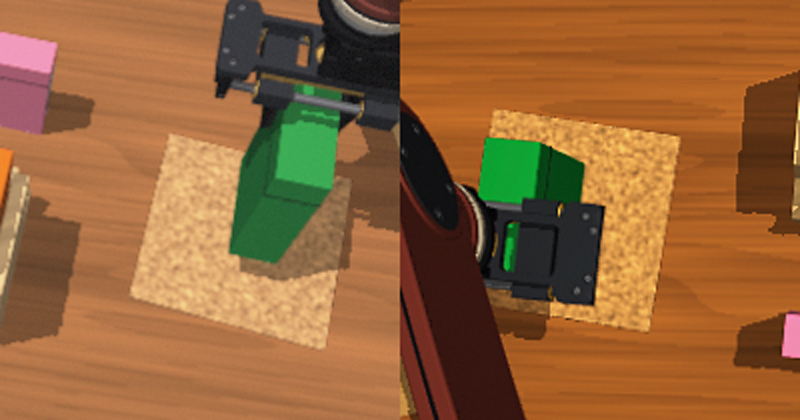

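The case hangs over the mat: rear top corners at (273,185) and (333,190), bottom corners at (230,253) and (280,263) in the side crop. I'll check its uprightness against the projection of an upright case.

Run:
```python
from h import *
c=calibration('side')
ax=np.array([.9966,-.082]);ay=np.array([.082,.9966])
for tilt in(-5,0,5):
  t=np.radians(tilt); P=[]
  for z in(0,-160):
    for y in(-24,24):
      # case frame about grasp pt (u=20, d=28); forward tilt +
      dx,dz=90,28+z
      X,Z=dx*np.cos(t)-dz*np.sin(t), dx*np.sin(t)+dz*np.cos(t)
      P.append(np.r_[np.array([423.2,284.9])+X*ax+y*ay,174.4+19+Z])
  q=cv2.projectPoints(np.array(P),cv2.Rodrigues(c["R"])[0],c["t"],c["camera_matrix"],c["dist"])[0].reshape(-1,2)
  print(tilt,((q-(300,90))*2).round(0).tolist())
```

```text
-5 [[270.0, 187.0], [327.0, 199.0], [225.0, 247.0], [274.0, 257.0]]
0 [[273.0, 181.0], [331.0, 193.0], [226.0, 255.0], [275.0, 265.0]]
5 [[276.0, 174.0], [334.0, 186.0], [226.0, 262.0], [276.0, 273.0]]
```

The case is upright within about 2°, so I can lower it gently.

Emit:
move_arm(
  moves=[
    [0.5,0,10,0,0,0,35],
    [0.5,0,10,0,0,0,35],
    [0.5,0,10,0,0,0,35],
    [0,0,10,0,0,0,35],
    [0,0,6,0,0,0,35],
    [0,0,3,0,0,0,35],
    [0,0,1,0,0,0,35],
    [0,0,1,0,0,0,35],
  ],
)

```text
time: 18.25
ee_pos: [426.3, 285.2, 122.2]
orientation: [[0.997, -0.082, 0.002], [-0.082, -0.997, -0.004], [0.002, 0.004, -1.0]]
contact_force: [0.5, -0.2, -2.7]
finger_gap: 0.548
```

Emit:
move_arm(
  moves=[
    [0,0,1,0,0,0,35],
    [0,0,1,0,0,0,35],
    [0,0,1,0,0,0,35],
  ],
)

```text
time: 18.62
ee_pos: [426.7, 285.4, 119.7]
orientation: [[0.997, -0.082, 0.003], [-0.082, -0.997, -0.004], [0.003, 0.003, -1.0]]
contact_force: [0.8, 1.3, -2.1]
finger_gap: 0.545
```

Emit:
move_arm(
  moves=[
    [0,0,1,0,0,0,35],
    [0,0,1,0,0,0,35],
  ],
)

```text
time: 18.88
ee_pos: [426.8, 285.4, 117.7]
orientation: [[0.997, -0.082, 0.003], [-0.082, -0.997, -0.004], [0.003, 0.003, -1.0]]
contact_force: [0.4, 0.2, -1.9]
finger_gap: 0.549
```

Emit:
move_arm(
  moves=[
    [0,0,1,0,0,0,35],
    [0,0,1,0,0,0,35],
  ],
)

```text
time: 19.12
ee_pos: [427.1, 285.5, 117.3]
orientation: [[0.997, -0.082, 0.003], [-0.082, -0.997, -0.004], [0.004, 0.003, -1.0]]
contact_force: [-3.2, -2.6, 7.1]
finger_gap: 0.546
```

The force has reversed to +7 N, so the case stands on the mat. I'll release slowly and retreat straight up.

Emit:
move_arm(
  moves=[
    [0,0,0,0,0,0,47],
    [0,0,0,0,0,0,50],
    [0,0,0,0,0,0,60],
    [0,0,0,0,0,0,75],
    [0,0,0,0,0,0,75],
    [0,0,-10,0,0,0,75],
    [0,0,-15,0,0,0,75],
    [0,0,-20,0,0,0,75],
  ],
  newtons=5,
)

```text
time: 20.12
ee_pos: [427.0, 285.7, 164.4]
orientation: [[0.997, -0.082, 0.003], [-0.082, -0.997, -0.004], [0.003, 0.003, -1.0]]
contact_force: [-0.1, 0.7, 0.2]
finger_gap: 0.86
```

Emit:
move_arm(
  moves=[
    [0,0,-25,0,0,0,75],
    [0,0,-30,0,0,0,75],
    [0,0,-30,0,0,0,75],
    [-10,0,-30,0,0,0,75],
    [-10,-30,-10,0,0,0,75],
    [-10,-40,0,0,0,0,75],
    [-10,-40,0,0,0,0,75],
    [-10,-40,0,0,0,0,75],
  ],
)

```text
time: 21.12
ee_pos: [391.3, 442.8, 309.1]
orientation: [[0.996, -0.087, 0.02], [-0.087, -0.996, 0.005], [0.019, -0.007, -1.0]]
contact_force: [0.4, -1.2, -0.4]
finger_gap: 0.862
```

Run:
```python
from h import *
np.set_printoptions(precision=1,suppress=True)
print(sense()["ee_pos"],sense()["contact_force"])
a=snapshot('side');b=snapshot('top')
cv2.imwrite('pics/s4.png',a);cv2.imwrite('pics/t4.png',b)
for n,im in(("side",a),("top",b)):
  hsv=cv2.cvtColor(im,cv2.COLOR_BGR2HSV)
  for c in blobs(mask(im,45,80,s=90))[:2]:
    mm=np.zeros(im.shape[:2],np.uint8); cv2.drawContours(mm,[c],-1,255,-1); v=hsv[...,2]
    t,_=cv2.threshold(v[mm>0],0,255,cv2.THRESH_OTSU)
    g=blobs(((v>t)&(mm>0)).astype(np.uint8)*255,100)[0]; q=cv2.boxPoints(cv2.minAreaRect(g))
    print(n,"green",cv2.boundingRect(c),"centre z164",onz(n,q,164).mean(0))
  print(n,"blue",cv2.boundingRect(blobs(mask(im,100,130,s=90))[0]))
cv2.imwrite('pics/st4.png',cv2.resize(np.hstack([a[90:300,180:500],b[140:350,80:400]]),None,fx=1.25,fy=1.25))
```

```text
[391.3 442.8 309.1] [ 0.4 -1.2 -0.4]
side green (408, 146, 52, 87) centre z164 [461.3 282.9 164. ]
side green (213, 272, 51, 49) centre z164 [730.5 -48.2 164. ]
side blue (207, 149, 46, 81)
top green (126, 210, 52, 67) centre z164 [462.4 281.4 164. ]
top green (308, 95, 48, 45) centre z164 [704.6 -49.7 164. ]
top blue (340, 162, 41, 74)
```

View pics/st4.png

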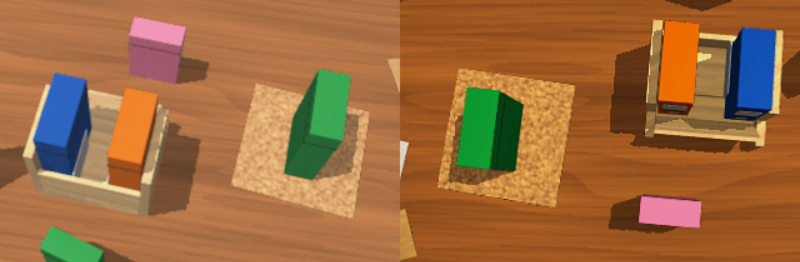

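The green case stands upright on the mat, with its top centre at about (462,282) against the mat's (460,283). Blue and orange stand in the rack, and the arm is clear.

Emit:
move_arm(
  moves=[
    [0,0,0,0,0,0,75],
    [0,0,0,0,0,0,75],
  ],
)

```text
time: 21.48
ee_pos: [390.3, 444.1, 309.7]
orientation: [[0.996, -0.083, 0.019], [-0.083, -0.997, 0.006], [0.019, -0.008, -1.0]]
contact_force: [0.4, 0.1, 1.3]
finger_gap: 0.862
```

```bash
python3 -c "
from plant import *
order.hand_in(); print(sense()['time'])"
```

```text
the job is handed in; nothing more can be done
the job is handed in; nothing more can be done
```

I tipped the green case forward with the shut fingers behind its top edge. I then gripped it by the spine with the tool tilted 24°, lifted it straight out and set it down upright on the cork mat. The job was handed in at about 21.5 s and reported no verdict.

- **Green case:** both cameras put the top of the case within about 2 mm of the mat's centre, at about (462, 282) against (460, 283). It looked upright in the last picture. While it still hung over the mat it measured upright within about 2°. It touched the mat with about 7 N, and the arm is well clear.
- **Blue and orange cases:** both were standing in the rack in the last picture. The blue outline in the top view is the same as at the start. The orange case I checked only by eye at the end, because the script comparing the side view stopped with an error. Its top-view outline had not moved after the tipping.
- **Lean angle:** triangulating the top face of the tipped case gave about 28° instead of the stated 24°. The rear corners were the poorer fit, so I used 24°, which agreed with the front edge to about 1 mm.

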